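Set the hotplate to its fourth heat step and start it

ROBOT

A 6-joint arm with a two-finger parallel gripper is mounted at the origin on a cart in front of the work surface, level with it; the furniture and walls round the work are solid. World frame = base frame: x ahead of the robot, y to its left, z up, the work surface at z = 0. Lengths are in m, angles in degrees, forces in N, time in s.
With the tool pointing down it reaches from about 0.325 to 0.875 m from the base axis. Payload 4.4 kg.
Tool frame: the origin (TCP) lies midway between the tips of the shut fingers; the grasp point (between the pads) lies 19 mm behind it (manip.tcp_to_grasp is the distance from the TCP to the grasp point, in m); z points along the fingers, y is the direction in which the jaws open and shut (so a half turn about z gives the same grasp; the last joint's range is limited). The gripper opens to 85 mm and grips with 20 to 120 N. Pads are 22 mm wide; open, the fingers measure 114 mm over their backs; the gripper's body (76 mm by 85 mm) begins 54 mm behind the grasp point. The pads swing forward as they close: fully open they stand 13 mm farther back than shut.
Start: joints at [66.95, 11.837, 88.321, -0, 79.842, -8.623], TCP at [0.143, 0.557, 0.231] pointing down, gripper open.
Joint ranges: [-156.59, 156.59], [-49.26, 127.26], [12.9, 141.05], [-63.56, 243.56], [4.71, 150.69], [-161.64, 161.64]. Speed limits (degrees/s): [159.86, 159.86, 180, 180, 180, 180].

INTERFACE

Orientations are given as [roll, pitch, yaw] about the fixed x, y, z axes, in that order (R = Rz(yaw) Ry(pitch) Rx(roll)).
In Python, from cell import manip gives the robot as it stands.
- The arm moves only by the shell command python3 -m creep 'ROWS'. ROWS is JSON, one flat list of numbers, 7 for each row, row after row: the shift along the tool's x, y, z in mm, then the turn, a rotation vector about the tool's x, y, z in units of 6 degrees (1.0 is 6 degrees), then the opening, from 0 (shut) to 1 (fully open). A call has 1 to 12 rows; each row is the pose to reach, as a shift and turn from the pose measured when the call began, along the tool's axes at that moment; what a row does not reach only later rows make up. A row lasts 1/10 s, in which the tool goes at most 50 mm and 8.59 degrees, less where a joint would pass 70% of its speed; a pose out of reach is approached as far as the arm can. A call with a gripper value outside its range is refused whole. The fingers move at their own pace and stop on an object; the grip force is fixed at half the most. Time passes only in rows, so rows that repeat a pose let the fingers close. It gives the time, the measured TCP pose, the force and the opening at its end, in the units of the state.
- manip.read_state(): the state, without advancing time (a new reading comes with each control period).
- manip.get_image(name): name is "scene" or "top"; returns the picture (420x560x3 uint8, red, green, blue); there is no depth.
- manip.camera_params(name): a dict with "fx", "fy", "cx", "cy" (pixels), "dist" ([k1, k2, p1, p2, k3] as OpenCV has them; the pictures are not rectified), "R" (3x3) and "t" (3): a world point X has camera coordinates R X + t. Camera axes: x right, y down, z forward; pixel columns grow to the right and rows downward; lengths in m; the calibration is good to about 2 mm. A picture is of the moment at which its call begins. camera_params takes no time and is no camera call.
- manip.finish_job(): hands the job in, once; it reports no verdict.
The state is a dict: "clock": time; "qpos": joint angles; "qvel": joint speeds; "tau": joint torques, N m; "tool_pos": TCP position; "eef_rot": TCP orientation; "contact_force": force on the tool from outside, world axes, zero at the start; "ft_torque": the same for the moment, N m; "finger_gap": finger opening in m.
Only numpy, scipy, OpenCV 4.12 (cv2) and the standard library are available. Lean on these libraries where they do the work, as an engineer would, in place of code of your own. Each camera call takes 0.05 s, during which the arm holds its last target.

TASK

Turn the power knob of the hotplate, counting its clicks, until its white pointer stands at the fourth bar after the off ring, and let go of it there. Then press the round start button beside it fully down and let it come up again. Do not press start before the heat is set, and leave the frying pan, the mug and the spice jar where they are.

Things in the scene. Friction and masses are not known exactly. Their poses are not given: they have to be found in the camera images.
- hotplate: white portable hotplate, 330 x 250 x 55 mm, fixed; origin at the centre of its underside, x from the control panel (strip nearest the robot) to the back, y left, z up. On the panel (flat, z = 55 mm, x = -115 mm) are the knob (y = +50) and start button (y = -60). A round dark heating plate, radius 88 mm, top at z = 65 mm, is centred at x = +55 mm
- power_knob (a joint): knob angle, rad, 0 = off (pointer at the ring), growing clockwise from above, stops at 0 and 3.67. A click every 0.524: off, then bars 1 to 7 drawn round it, ever longer; bar 4 is 2.094. From above, off lies 105 deg anticlockwise of the hotplate's +x, bar 4 15 deg clockwise of it. Starts at off, 1 or 2. About 0.1 N m carries it over a click; let go, it settles in the nearest
- knob_grip (a point): point on the knob's axis at the height to grip, 89 mm above the worktop; turns with the knob: x along the grip bar to the white pointer line, z up. Black knob: round skirt 44 mm across, its top 63 mm above the worktop, on it an upright grip bar 42 mm long (x), 15 mm wide (y), up to 100 mm above the worktop; the white line marks the pointer end
- start_button (a joint): travel of the start button in m: 0 up, 0.006 fully down; a spring needs about 6 N to push it all the way and lifts it again
- start_button_top (a point): centre of the top of the round black start button (30 mm across, in a low round metal housing), 77 mm above the worktop, 110 mm to the right of the knob; pressed straight down
- frying_pan: low dark frying pan standing on the heating plate, 166 mm across the rim, 38 mm high, black handle reaching 205 mm from its centre along its y axis (to the left), at most 50 mm above its underside; origin at the centre of its underside; leave it alone
- mug: plain grey mug, 81 x 112 x 88 mm, to the left of the hotplate; origin at the centre of its underside; leave it alone
- spice_jar: spice jar with dark cap, 41 mm across, 105 mm high, to the left of the hotplate; origin at the centre of its underside; leave it alone

How it is judged (in metres and radians):
On the way, in this order (a step that is already met when the one before it is completed fails the run):
1. the knob stands in its fourth click (value of joint power_knob between 1.934 and 2.254 rad and contact force between the fingers and power_knob below 0.1 N), for 0.2 s.
2. the start button is pressed fully down (value of joint start_button above 0.0045 m and value of joint power_knob between 1.934 and 2.254 rad), for 0.05 s.
At the end, for the whole second after the job is handed in: the knob rests in its fourth click (2.094 rad, within 0.16), the start button has been pressed at least 4.5 mm after that and is up again (under 1.5 mm), and the pan, mug and spice jar are within 30 mm of where they were (value of joint power_knob between 1.934 and 2.254 rad and value of joint start_button below 0.0015 m and distance of each of frying_pan, mug, spice_jar from where it was at the start of the episode below 0.03 m); the robot touches nothing.
It fails at once if start was pressed while the knob was not at the fourth step (value of joint start_button above 0.0045 m and (value of joint power_knob below 1.934 rad or value of joint power_knob above 2.254 rad)).
It fails at once if the pan, the mug or the spice jar was moved or tipped (distance of any of frying_pan, mug, spice_jar from where it was at the start of the episode above 0.03 m or angle between any of mug, spice_jar's own z axis and vertical above 0.5 rad or angle between frying_pan's own z axis and vertical above 0.3 rad).
It also fails if it takes over 54 s, if anything falls off the work surface, if the arm or the gripper's body presses on something with over 40 N, if the wrist force passes 120 N, or if a joint passes its speed limit or range.

## Working session

There is one attempt and no reset: what is moved stays moved. The work goes in short steps, Python scripts to look and compute and a shell command to move; the robot and the scene stay as the last step left them, time stands still between calls to the robot, and variables do not carry over. Pictures are saved under pics/ and viewed, and the job is handed in when it is done.

```bash
mkdir -p pics; python3 - <<'E'
from cell import manip
import cv2
s=manip.read_state(); print({k:s[k] for k in('clock','tool_pos','eef_rot','finger_gap')})
for n in('scene','top'):
    im=manip.get_image(n); cv2.imwrite(f'pics/{n}0.png',im[:,:,::-1])
    p=manip.camera_params(n); print(n,p)
E
```

```text
{'clock': 0.0, 'tool_pos': array([0.1429712 , 0.55615866, 0.23010601]), 'eef_rot': array([-1.79868814e+02, -2.03119516e-02,  1.65570592e+02]), 'finger_gap': 0.08476303064506473}
scene {'fx': 526.3025469700182, 'fy': 526.3025469700182, 'cx': 279.7385544414473, 'cy': 211.22187135644188, 'dist': array([-0.17958249,  0.        ,  0.        ,  0.        ,  0.        ]), 'R': array([[ 0.8840117 , -0.46718772, -0.0160918 ],
       [-0.24700291, -0.4375989 , -0.86457895],
       [ 0.39687891,  0.76827264, -0.50223927]]), 't': array([-0.50465844,  0.2465954 ,  0.71721733])}
top {'fx': 422.1553223457578, 'fy': 422.1553223457578, 'cx': 278.00523387561856, 'cy': 209.64967318629903, 'dist': array([-0.09558464,  0.        ,  0.        ,  0.        ,  0.        ]), 'R': array([[-0.16036895, -0.98705292, -0.00288778],
       [-0.96686462,  0.15767631, -0.20077599],
       [ 0.19863186, -0.02940614, -0.97963292]]), 't': array([0.11426637, 0.57320034, 0.80391525])}
```

View pics/scene0.png

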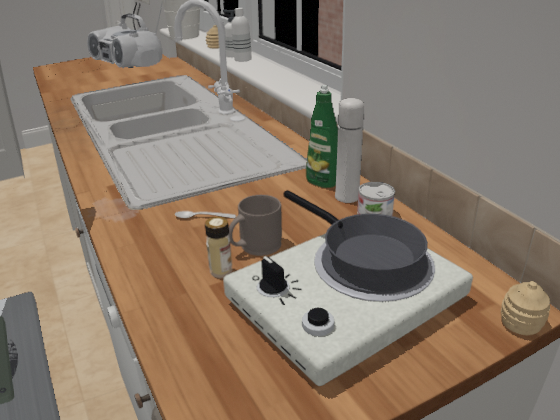

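View pics/top0.png

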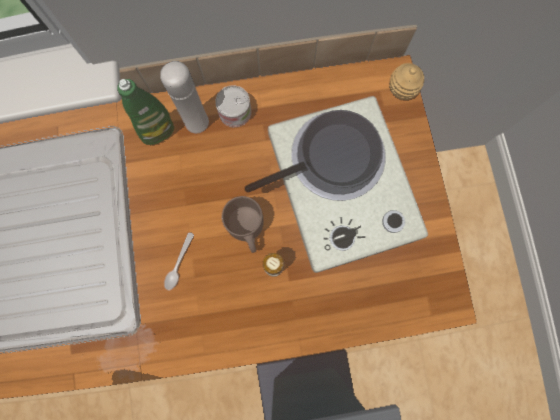

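```bash
python3 - <<'E'
import cv2
a=cv2.imread('pics/top0.png')[190:280,300:420]; cv2.imwrite('pics/topc.png',cv2.resize(a,None,fx=6.5,fy=6.5,interpolation=cv2.INTER_CUBIC))
a=cv2.imread('pics/scene0.png')[245:345,220:350]; cv2.imwrite('pics/scenec.png',cv2.resize(a,None,fx=6,fy=6,interpolation=cv2.INTER_CUBIC))
E
```

```text
(no output)
```

View pics/topc.png

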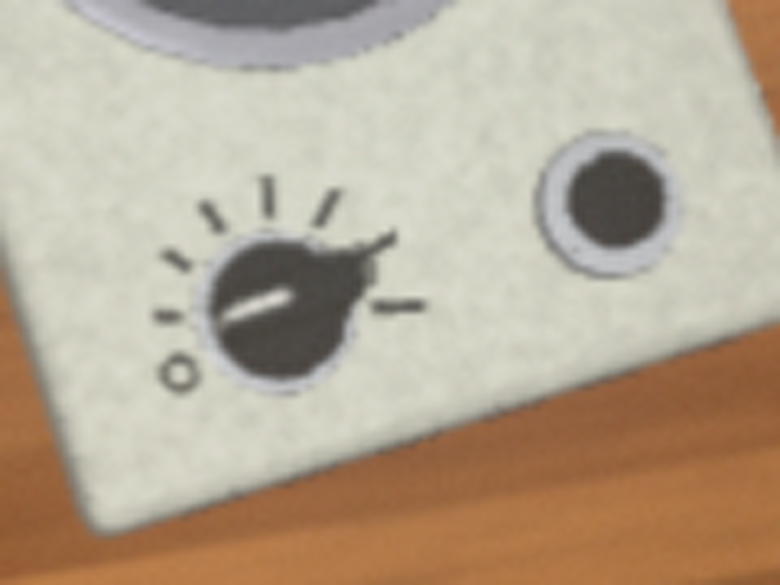

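View pics/scenec.png

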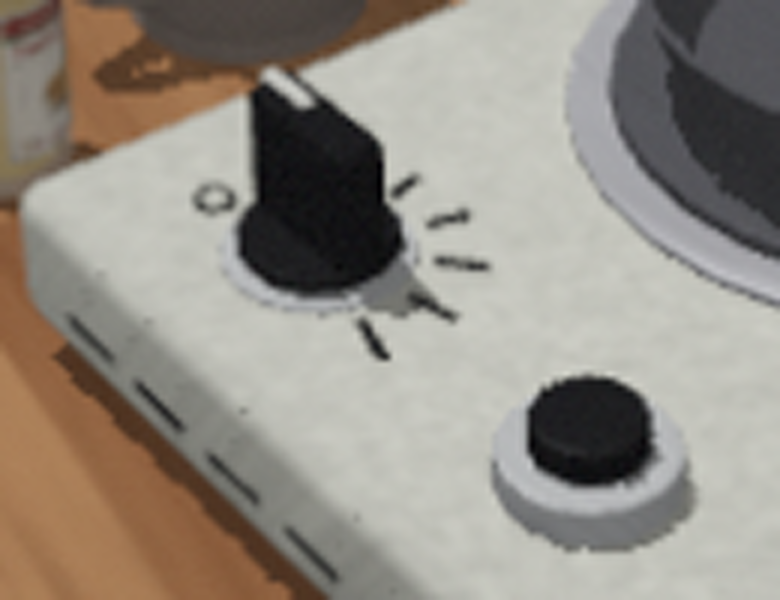

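```bash
cat > h.py <<'E'
from cell import manip
import numpy as np, cv2
def ray(n,px,z):
    p=manip.camera_params(n);K=np.array([[p['fx'],0,p['cx']],[0,p['fy'],p['cy']],[0,0,1.]])
    u=cv2.undistortPoints(np.array([[px]],float),K,p['dist'])[0,0]
    R=p['R'];c=-R.T@p['t'];d=R.T@np.array([u[0],u[1],1]);return c+d*(z-c[2])/d[2]
def proj(n,X):
    p=manip.camera_params(n);K=np.array([[p['fx'],0,p['cx']],[0,p['fy'],p['cy']],[0,0,1.]])
    return cv2.projectPoints(np.array([X],float),cv2.Rodrigues(p['R'])[0],p['t'],K,p['dist'])[0][0,0]
E
cat > m.py <<'E'
from h import *
T=lambda x,y:((x+.5)/6.5-.5+300,(y+.5)/6.5-.5+190)
S=lambda x,y:((x+.5)/6-.5+220,(y+.5)/6-.5+245)
def pr(l,v):print(l,np.round(v,4))
b=ray('top',T(616,199),.077);pr('btnT',b);pr('btnS',ray('scene',S(590,410),.077))
pr('btn housing T',ray('top',T(607,204),.067))
k=ray('top',T(282,313),.063);pr('knobT',k)
pr('knobS skirt',ray('scene',S(320,240),.063))
a,c=ray('top',T(224,318),.1),ray('top',T(290,295),.1);pr('line',(a,c));d=a-c;print('ang line',np.degrees(np.arctan2(d[1],d[0])))
a2,c2=ray('scene',S(268,75),.1),ray('scene',S(315,103),.1);pr('lineS',(a2,c2));d=a2-c2;print('ang line',np.degrees(np.arctan2(d[1],d[0])))
d=k-b;pr('dist k-b',np.hypot(*d[:2]));yaw=np.degrees(np.arctan2(d[1],d[0]))-90;print('yaw',yaw)
r=ray('top',T(180,373),.055)-k;print('ring',np.degrees(np.arctan2(r[1],r[0])),np.hypot(*r[:2]))
r=ray('top',T(395,240),.055)-k;print('bar6?',np.degrees(np.arctan2(r[1],r[0])))
f1,f2=ray('top',T(110,533),.055),ray('top',T(780,330),.055);d=f1-f2;print('front yaw',np.degrees(np.arctan2(d[1],d[0]))-90)
for n,p in(('jar cap',(273,264)),):pr(n,ray('top',p,.1))
pr('mug top',ray('top',(243,216),.088))
pr('pan handle end',ray('top',(247,190),.1))
E
python3 m.py
```

```text
btnT [ 0.5216 -0.205   0.077 ]
btnS [ 0.5229 -0.2072  0.077 ]
btn housing T [ 0.5219 -0.2049  0.067 ]
knobT [ 0.5053 -0.0987  0.063 ]
knobS skirt [ 0.5053 -0.1039  0.063 ]
line [[ 0.5026 -0.0751  0.1   ]
 [ 0.5062 -0.0957  0.1   ]]
ang line 99.78656452083227
lineS [[ 0.5039 -0.0793  0.1   ]
 [ 0.5088 -0.096   0.1   ]]
ang line 106.33517001176844
dist k-b 0.1075
yaw 8.705308579920938
ring 110.30482326308862 0.035729192278896836
bar6? -66.5390382938715
front yaw 7.0730155955209
jar cap [0.4734 0.0482 0.1   ]
mug top [0.5766 0.0916 0.088 ]
pan handle end [0.6243 0.0757 0.1   ]
```

```bash
cat > fit.py <<'E'
from h import *
from scipy.optimize import least_squares
T=lambda x,y:((x+.5)/6.5-.5+300,(y+.5)/6.5-.5+190)
pts=[(0,180,373),(1,157,316),(1,180,318),(2,168,252),(2,188,268),(3,202,205),(3,221,231),(4,266,178),(4,267,216),(5,337,192),(5,318,225),(6,395,238),(7,424,306),(7,374,306)]
P=[(n,ray('top',T(x,y),.055)[:2]) for n,x,y in pts]
b=ray('top',T(616,199),.077)[:2]
def f(v):
    r=[]
    for n,p in P:
        a=np.radians(v[2]+105-30*n);d=p-v[:2];r.append(d[1]*np.cos(a)-d[0]*np.sin(a))
    y=np.radians(v[2])
    return np.array(r+list(v[:2]+.11*np.array([np.sin(y),-np.cos(y)])-b))
s=least_squares(f,[.505,-.1,8],x_scale=[.01,.01,1]);v=s.x;print(v,np.round(s.fun*1000,1))
for n in(0,1,2):
    a=np.radians(v[2]+105-30*n)
    for h in(.1,):
        out=[]
        for L in(.021,0,-.021):
            q=proj('top',[v[0]+L*np.cos(a),v[1]+L*np.sin(a),h]);w=proj('scene',[v[0]+L*np.cos(a),v[1]+L*np.sin(a),h])
            out+=[np.round((q-[300,190]+.5)*6.5-.5),np.round((w-[220,245]+.5)*6-.5)]
        print(n,[tuple(o) for o in out])
E
python3 fit.py
python3 - <<'E'
import cv2
a=cv2.imread('pics/top0.png')[220:252,322:366]; cv2.imwrite('pics/topk.png',cv2.resize(a,None,fx=18,fy=18,interpolation=cv2.INTER_CUBIC))
E
```

```text
[ 0.50688294 -0.09753705  7.6617427 ] [ 0.4 -0.1  0.8 -1.4  0.1  0.4 -0.1 -0.2  0.2 -0.7 -0.  -0.7  0.3  0.8
 -0.1 -1.6]
0 [(np.float64(237.0), np.float64(329.0)), (np.float64(248.0), np.float64(78.0)), (np.float64(296.0), np.float64(292.0)), (np.float64(311.0), np.float64(108.0)), (np.float64(354.0), np.float64(254.0)), (np.float64(375.0), np.float64(139.0))]
1 [(np.float64(225.0), np.float64(294.0)), (np.float64(283.0), np.float64(64.0)), (np.float64(296.0), np.float64(292.0)), (np.float64(311.0), np.float64(108.0)), (np.float64(366.0), np.float64(289.0)), (np.float64(340.0), np.float64(155.0))]
2 [(np.float64(232.0), np.float64(259.0)), (np.float64(325.0), np.float64(61.0)), (np.float64(296.0), np.float64(292.0)), (np.float64(311.0), np.float64(108.0)), (np.float64(359.0), np.float64(325.0)), (np.float64(296.0), np.float64(158.0))]
```

View pics/topk.png

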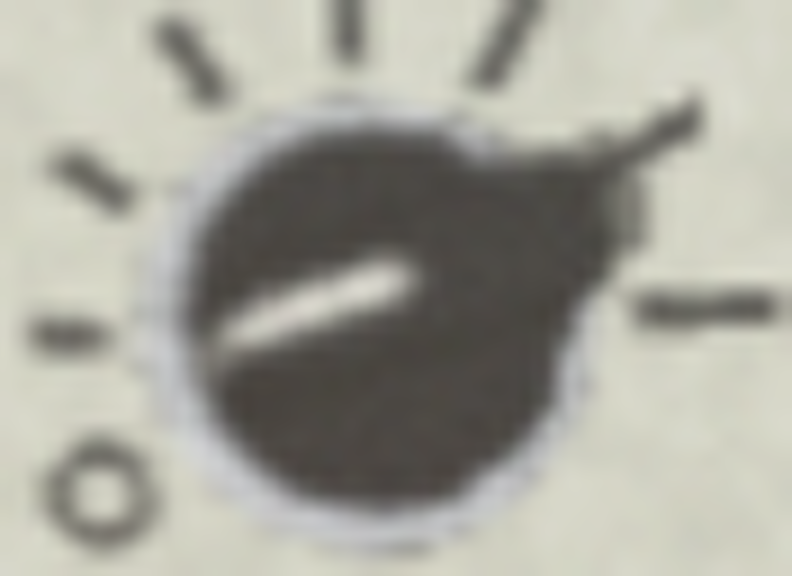

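Both views show the white pointer near the ring, about 10° clockwise of it, so the knob is at off. All 7 bars are visible, with bar 4 at crop (267,197). The fit gives the knob at (0.507, -0.098) and a hotplate yaw of 7.7°, so bar 4 lies at a world angle of about -7.3°. I'll move above the knob with the tool x axis along the bar.

```bash
python3 -m creep '[-515,-543,0,0,0,10.4,1, -515,-543,0,0,0,10.4,1, -515,-543,0,0,0,10.4,1, -515,-543,0,0,0,10.4,1, -515,-543,0,0,0,10.4,1, -515,-543,0,0,0,10.4,1, -515,-543,0,0,0,10.4,1, -515,-543,0,0,0,10.4,1, -515,-543,0,0,0,10.4,1, -515,-543,0,0,0,10.4,1, -515,-543,0,0,0,10.4,1, -515,-543,0,0,0,10.4,1]'
```

```text
clock: 1.3
tool_pos: [0.4346, 0.0302, 0.231]
eef_rot: [-179.9, 0.1, 103.1]
contact_force: [1.0, 1.3, 0.8]
finger_gap: 0.0853
```

```bash
python3 -m creep '[-50,15,0,0,0,0,1, -95,28,10,0,0,0,1, -141,41.5,40,0,0,0,1, -141,41.5,80,0,0,0,1, -141,41.5,90,0,0,0,1, -141,41.5,90,0,0,0,1]'
python3 - <<'E'
from h import *
s=manip.read_state();print(s['tool_pos'],s['contact_force'])
for n in('scene','top'):
    im=manip.get_image(n)[:,:,::-1]
    y,x=(200,200) if n=='scene' else (160,270)
    cv2.imwrite(f'pics/{n}1.png',cv2.resize(im[y:y+130,x:x+170],None,fx=4.5,fy=4.5,interpolation=cv2.INTER_CUBIC))
    print(n,(proj(n,s['tool_pos'])-[x,y]+.5)*4.5)
E
```

```text
clock: 1.9
tool_pos: [0.5045, -0.0969, 0.1384]
eef_rot: [-179.6, -0.2, 103.1]
contact_force: [0.7, -0.3, -0.4]
finger_gap: 0.0853
[ 0.50448266 -0.09689218  0.13844652] [ 0.68079543 -0.31790588 -0.42725062]
scene [313.18238793 189.49409211]
top [354.06455212 329.69122553]
```

View pics/scene1.png

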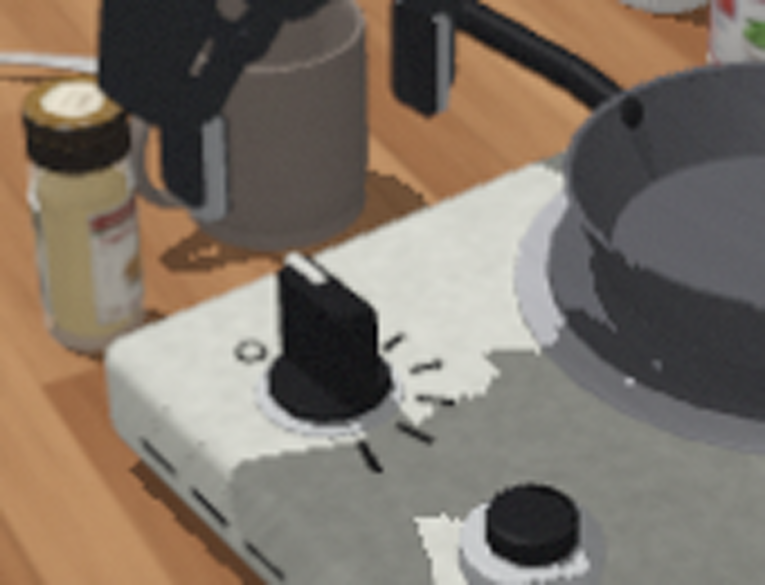

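View pics/top1.png

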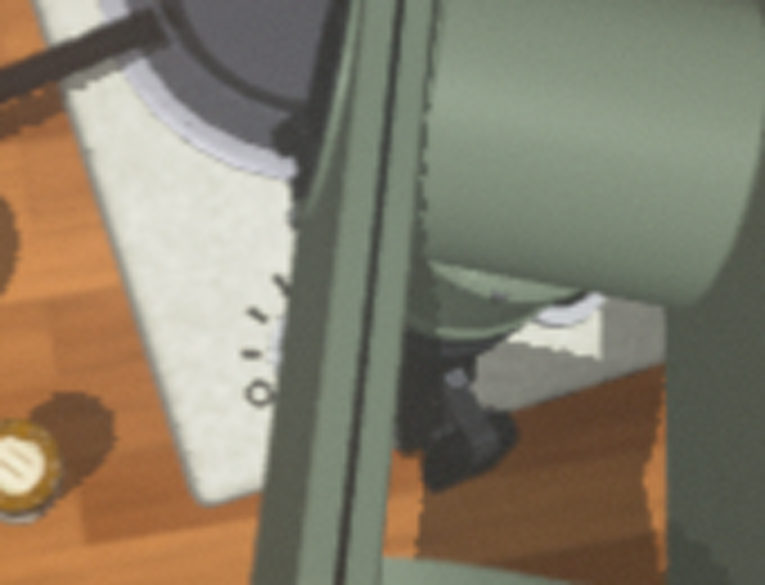

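The scene view shows the fingertips at crop (205,215) and (430,115), either side of the bar axis. Their midpoint matches the projected TCP to about 2 mm, allowing for the 13 mm retraction. I'll descend next.

```bash
python3 -m creep '[-1.5,2,20,0,0,0,1, -1.5,2,45,0,0,0,1, -1.5,2,60,0,0,0,1, -1.5,2,67,0,0,0,1, -1.5,2,67,0,0,0,1, -1.5,2,67,0,0,0,1]'
python3 - <<'E'
from h import *
im=manip.get_image('scene')[:,:,::-1];y,x=200,200
cv2.imwrite('pics/s2.png',cv2.resize(im[y:y+130,x:x+170],None,fx=4.5,fy=4.5,interpolation=cv2.INTER_CUBIC))
E
```

```text
clock: 2.6
tool_pos: [0.511, -0.0985, 0.077]
eef_rot: [179.8, 0.2, 103.2]
contact_force: [0.7, 0.7, -0.0]
finger_gap: 0.0856
```

View pics/s2.png

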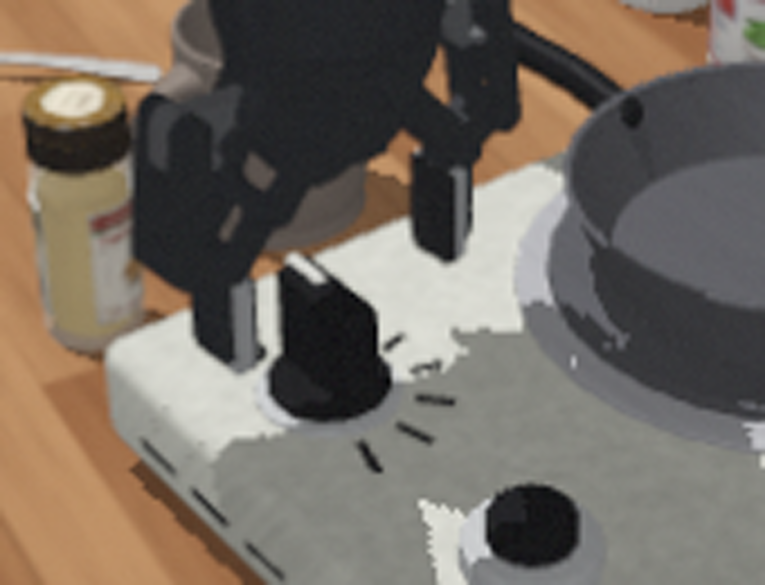

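The fingers straddle the bar with both pads clear of it. I'll correct the 4 mm x error and the height, then close.

```bash
python3 -m creep '[1,-4,6,0,0,0,1, 1,-4,6,0,0,0,1, 1,-4,6,0,0,0,1]'; python3 -m creep '[0,0,0,0,0,0,0.45, 0,0,0,0,0,0,0.45, 0,0,0,0,0,0,0.45, 0,0,0,0,0,0,0.45]'
```

```text
clock: 2.95
tool_pos: [0.5068, -0.0986, 0.0711]
eef_rot: [179.8, 0.2, 103.2]
contact_force: [0.3, -0.8, 0.8]
finger_gap: 0.0851
clock: 3.35
tool_pos: [0.5069, -0.0986, 0.0711]
eef_rot: [179.8, 0.2, 103.2]
contact_force: [0.6, 0.4, 0.4]
finger_gap: 0.0386
```

```bash
python3 -m creep '[0,0,0,0,0,0,0.25, 0,0,0,0,0,0,0.25, 0,0,0,0,0,0,0.25]';  python3 - <<'E'
from h import *
im=manip.get_image('scene')[:,:,::-1];y,x=200,200
cv2.imwrite('pics/s3.png',cv2.resize(im[y:y+130,x:x+170],None,fx=4.5,fy=4.5,interpolation=cv2.INTER_CUBIC))
E
```

```text
clock: 3.65
tool_pos: [0.5069, -0.0986, 0.0711]
eef_rot: [179.8, 0.2, 103.2]
contact_force: [0.2, -0.0, 0.4]
finger_gap: 0.0213
```

View pics/s3.png

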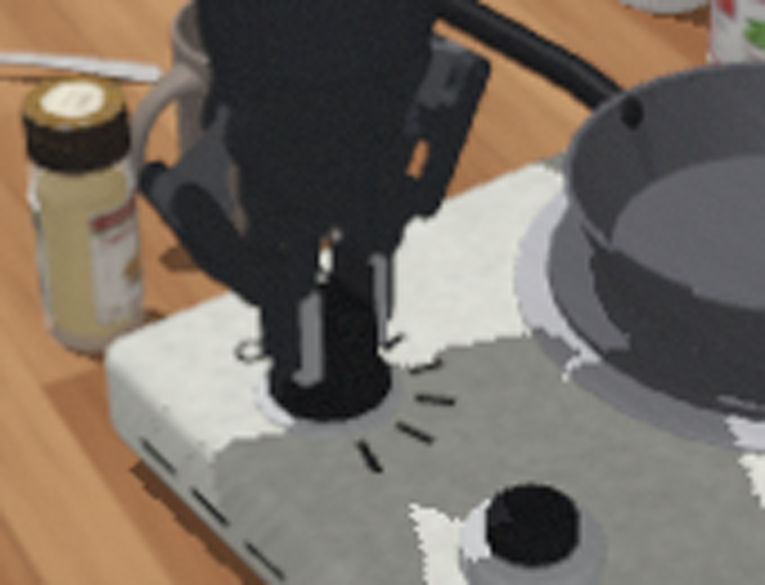

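The gap is 21 mm, there is no contact, and the bar sits between the pads. I'll close fully.

```bash
python3 -m creep '[0,0,0,0,0,0,0, 0,0,0,0,0,0,0, 0,0,0,0,0,0,0, 0,0,0,0,0,0,0]'; python3 -c "
from cell import manip;print(manip.read_state()['ft_torque'],manip.read_state()['qpos'])"
```

```text
clock: 4.1
tool_pos: [0.5068, -0.0987, 0.0712]
eef_rot: [179.9, 0.2, 103.2]
contact_force: [-1.5, -0.7, 2.0]
finger_gap: 0.0141
[-0.13665721  0.3850482   0.01520234] [-20.56884203  15.80273676 104.49481933  -0.12933805  59.45851635
 -33.7305459 ]
```

```bash
python3 -m creep '[0,0,0,0,0,0.8,0, 0,0,0,0,0,1.6,0, 0,0,0,0,0,2.4,0, 0,0,0,0,0,3.2,0, 0,0,0,0,0,4,0, 0,0,0,0,0,4.8,0, 0,0,0,0,0,5,0, 0,0,0,0,0,5,0]'; python3 -c "
from cell import manip;print(manip.read_state()['ft_torque'],manip.read_state()['qpos'])"
```

```text
clock: 4.9
tool_pos: [0.5066, -0.0987, 0.0712]
eef_rot: [179.8, 0.1, 73.4]
contact_force: [-0.9, -1.0, 2.8]
finger_gap: 0.0139
[0.25437259 0.37313955 0.86757948] [-20.55438275  15.8020818  104.49459761  -0.15346217  59.48175353
  -3.85613177]
```

```bash
python3 -c "
from cell import manip
print([manip.read_state()['ft_torque'].round(2) for i in range(3)])";python3 -m creep '[0,0,0,0,0,0.8,0, 0,0,0,0,0,1.6,0, 0,0,0,0,0,2.4,0, 0,0,0,0,0,3.2,0, 0,0,0,0,0,4,0, 0,0,0,0,0,4.8,0, 0,0,0,0,0,5,0, 0,0,0,0,0,5,0]'; python3 -c "
from cell import manip;print(manip.read_state()['ft_torque'])"
```

```text
[array([0.25, 0.37, 0.87]), array([0.25, 0.37, 0.87]), array([0.25, 0.37, 0.87])]
clock: 5.7
tool_pos: [0.5066, -0.0985, 0.0713]
eef_rot: [179.8, 0.0, 43.5]
contact_force: [0.1, -0.5, 3.1]
finger_gap: 0.0144
[0.60757979 0.40441453 0.89438207]
```

```bash
python3 - <<'E'
from h import *
for n in('scene','top'):
    im=manip.get_image(n)[:,:,::-1];y,x=(200,200) if n=='scene' else (160,270)
    cv2.imwrite(f'pics/{n}4.png',cv2.resize(im[y:y+130,x:x+170],None,fx=4.5,fy=4.5,interpolation=cv2.INTER_CUBIC))
E
```

```text
(no output)
```

View pics/scene4.png

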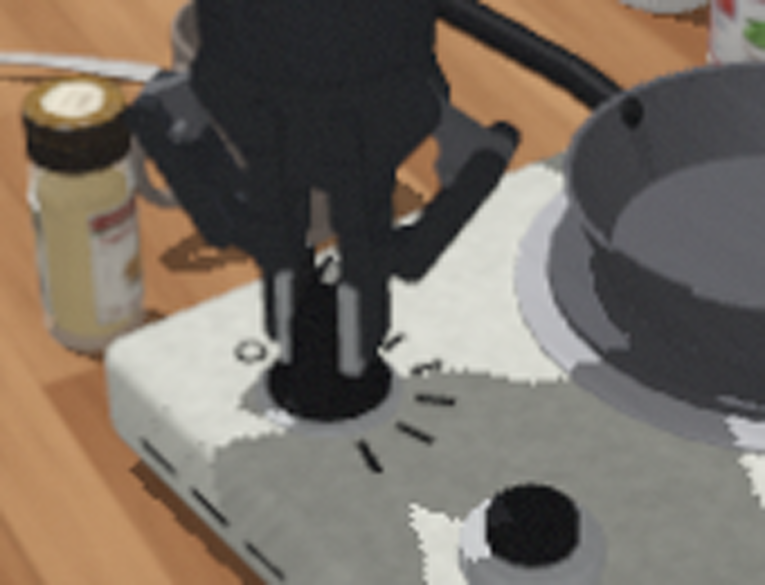

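The bar has turned with the pads. I'll turn the remaining 51°, to yaw -7.3°.

```bash
python3 -m creep '[0,0,0,0,0,0.8,0, 0,0,0,0,0,1.6,0, 0,0,0,0,0,2.4,0, 0,0,0,0,0,3.2,0, 0,0,0,0,0,4,0, 0,0,0,0,0,4.8,0, 0,0,0,0,0,5.6,0, 0,0,0,0,0,6.4,0, 0,0,0,0,0,7.2,0, 0,0,0,0,0,8,0, 0,0,0,0,0,8.5,0, 0,0,0,0,0,8.5,0]'; python3 - <<'E'
from h import *
print(manip.read_state()['ft_torque'])
for n in('scene','top'):
    im=manip.get_image(n)[:,:,::-1];y,x=(200,200) if n=='scene' else (160,270)
    cv2.imwrite(f'pics/{n}5.png',cv2.resize(im[y:y+130,x:x+170],None,fx=4.5,fy=4.5,interpolation=cv2.INTER_CUBIC))
E
```

```text
clock: 7.0
tool_pos: [0.5066, -0.0985, 0.0713]
eef_rot: [179.9, -0.2, -7.6]
contact_force: [-0.6, -0.3, 2.4]
finger_gap: 0.014
[0.12192084 0.36313181 0.01705243]
```

View pics/scene5.png

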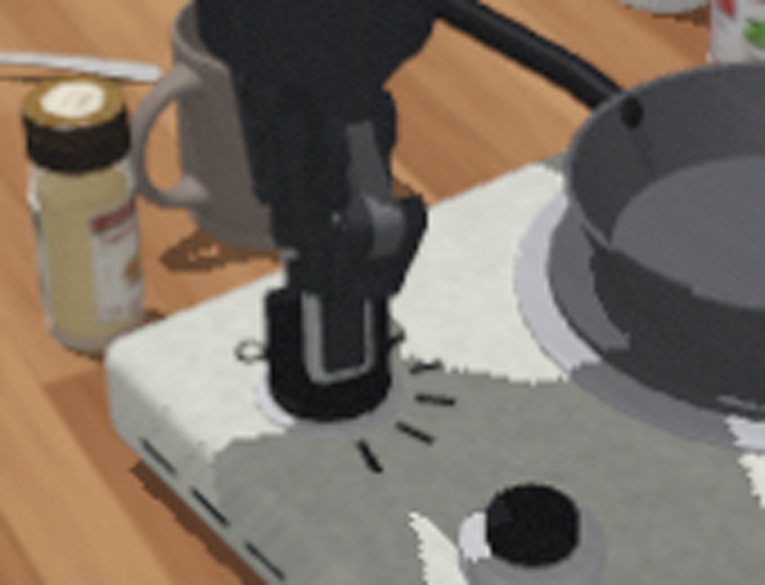

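The bar now lies along tool x and the torque is about 0. I'll release and rise.

```bash
python3 -m creep '[0,0,0,0,0,0,0.5, 0,0,0,0,0,0,0.5, 0,0,0,0,0,0,0.5, 0,0,0,0,0,0,0.5, 0,0,0,0,0,0,0.5, 0,0,0,0,0,0,0.5]';python3 -m creep '[0,0,-20,0,0,0,0.5, 0,0,-50,0,0,0,0.5, 0,0,-80,0,0,0,0.5, 0,0,-80,0,0,0,0.5]'
python3 - <<'E'
from h import *
im=manip.get_image('scene')[:,:,::-1];y,x=(200,200)
cv2.imwrite(f'pics/s6.png',cv2.resize(im[y:y+130,x:x+170],None,fx=4.5,fy=4.5,interpolation=cv2.INTER_CUBIC))
E
```

```text
clock: 7.7
tool_pos: [0.5066, -0.0985, 0.0712]
eef_rot: [179.9, -0.2, -7.5]
contact_force: [0.8, -0.0, 0.1]
finger_gap: 0.0426
clock: 8.1
tool_pos: [0.51, -0.0995, 0.1562]
eef_rot: [179.7, -0.8, -7.5]
contact_force: [0.8, 0.1, 0.1]
finger_gap: 0.0425
```

View pics/s6.png

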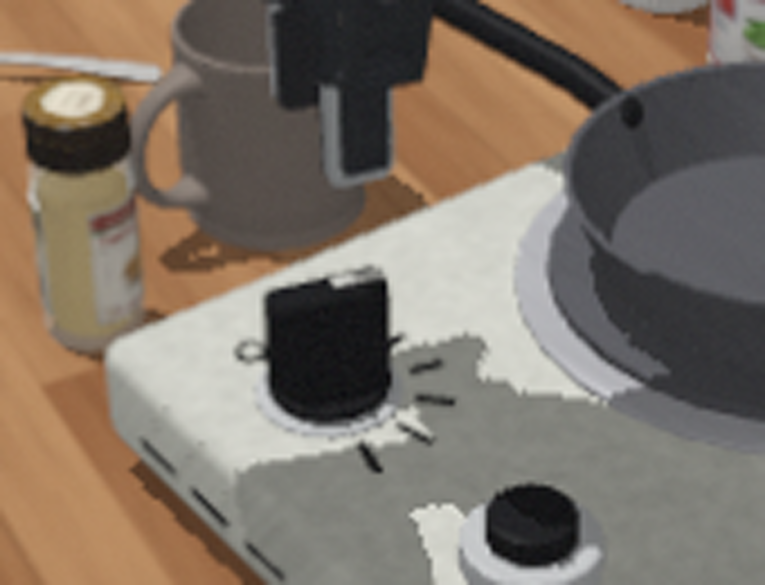

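```bash
python3 - <<'E'
from h import *
im=manip.get_image('scene')[:,:,::-1];y,x=(250,250)
cv2.imwrite(f'pics/s7.png',cv2.resize(im[y:y+45,x:x+55],None,fx=13,fy=13,interpolation=cv2.INTER_CUBIC))
for n in(3,4,5):
    a=np.radians(7.66+105-30*n)
    print(n,[((proj('scene',[.507+L*np.cos(a),-.0985+L*np.sin(a),.1])-[x,y]+.5)*13).round() for L in(-.021,0,.021)])
E
```

```text
3 [array([170., 259.]), array([289., 175.]), array([404.,  93.])]
4 [array([118., 214.]), array([289., 175.]), array([458., 136.])]
5 [array([112., 159.]), array([289., 175.]), array([468., 190.])]
```

View pics/s7.png

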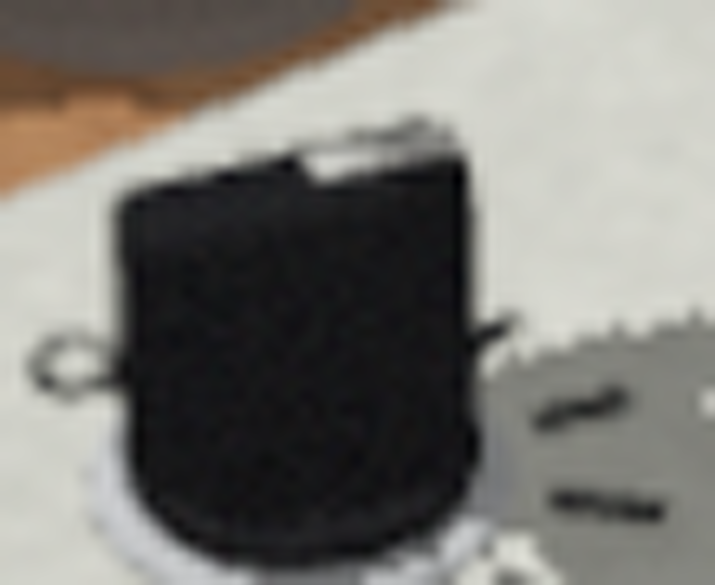

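The white line runs from crop (310,170) to (455,137), a slope of 12.8°, against 13.0° predicted for bar 4 (bars 3 and 5 would be ±30° in the world). The knob is set, so I'll shut the fingers and move over the button.

```bash
python3 -m creep '[6,26,0,0,0,0,0, 13,52,0,0,0,0,0, 20,80,0,0,0,0,0, 26,104.5,0,0,0,0,0, 26,104.5,20,0,0,0,0, 26,104.5,40,0,0,0,0, 26,104.5,55,0,0,0,0, 26,104.5,55,0,0,0,0, 26,104.5,55,0,0,0,0]'
python3 - <<'E'
from h import *
s=manip.read_state();print(s['clock'],s['tool_pos'],s['finger_gap'],s['contact_force'])
im=manip.get_image('scene')[:,:,::-1];y,x=(230,220)
cv2.imwrite(f'pics/s8.png',cv2.resize(im[y:y+120,x:x+160],None,fx=5,fy=5,interpolation=cv2.INTER_CUBIC))
print((proj('scene',s['tool_pos'])-[x,y]+.5)*5,(proj('scene',[.522,-.2065,.077])-[x,y]+.5)*5)
E
```

```text
clock: 9.1
tool_pos: [0.5189, -0.2051, 0.0967]
eef_rot: [179.9, -0.2, -7.5]
contact_force: [1.1, 0.6, -0.3]
finger_gap: -0.0001
9.1 [ 0.51887273 -0.20511138  0.09671125] -0.00014210415589073502 [ 1.14832671  0.61982063 -0.30745493]
[477.35961819 362.97149962] [488.0575524 416.6212732]
```

View pics/s8.png

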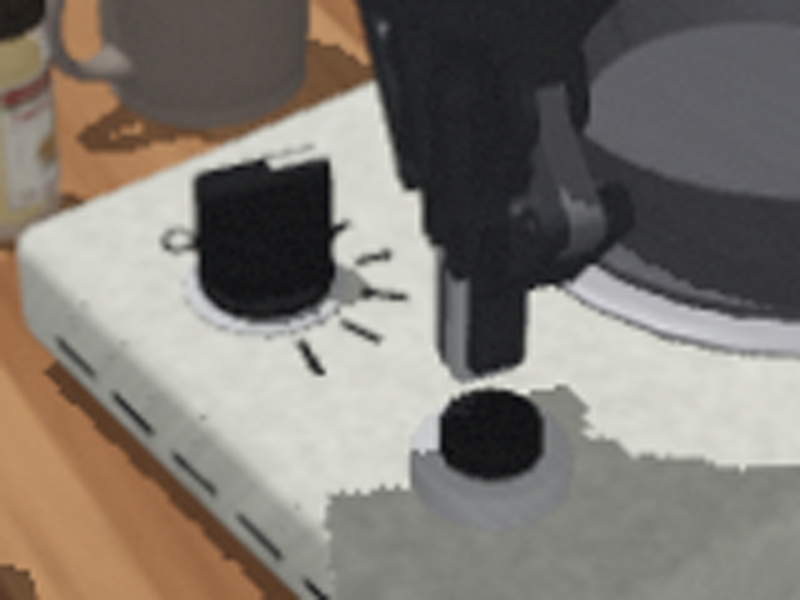

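The shut fingertips sit just above and behind the button's centre, and the white line is still at bar 4. I'll shift 3 mm, then press stepwise.

```bash
python3 -m creep '[3,1,0,0,0,0,0, 3,1,8,0,0,0,0, 3,1,14,0,0,0,0, 3,1,18,0,0,0,0, 3,1,22,0,0,0,0, 3,1,25,0,0,0,0, 3,1,25,0,0,0,0]'
```

```text
clock: 9.85
tool_pos: [0.5222, -0.2068, 0.0727]
eef_rot: [179.9, -0.3, -7.5]
contact_force: [-2.8, 1.5, 5.8]
finger_gap: 0.0004
```

```bash
python3 -m creep '[0,0,2,0,0,0,0, 0,0,3.5,0,0,0,0, 0,0,3.5,0,0,0,0]'
```

```text
clock: 10.15
tool_pos: [0.5223, -0.2068, 0.071]
eef_rot: [179.8, -0.2, -7.5]
contact_force: [-4.5, 3.4, 11.5]
finger_gap: -0.0
```

```bash
python3 -m creep '[0,0,2,0,0,0,0, 0,0,2,0,0,0,0]'; python3 -m creep '[0,0,-10,0,0,0,0, 0,0,-40,0,0,0,0, 0,0,-80,0,0,0,0, 0,0,-110,0,0,0,0, 0,0,-110,0,0,0,0]'
python3 - <<'E'
from h import *
im=manip.get_image('scene')[:,:,::-1];y,x=(190,200)
cv2.imwrite(f'pics/s9.png',cv2.resize(im[y:y+150,x:x+200],None,fx=4,fy=4,interpolation=cv2.INTER_CUBIC))
E
```

```text
clock: 10.35
tool_pos: [0.5223, -0.2068, 0.071]
eef_rot: [179.8, -0.2, -7.5]
contact_force: [-5.9, 3.0, 12.9]
finger_gap: -0.0002
clock: 10.85
tool_pos: [0.5257, -0.2086, 0.1872]
eef_rot: [179.6, -0.9, -7.4]
contact_force: [0.2, -0.6, 0.2]
finger_gap: -0.0
```

View pics/s9.png

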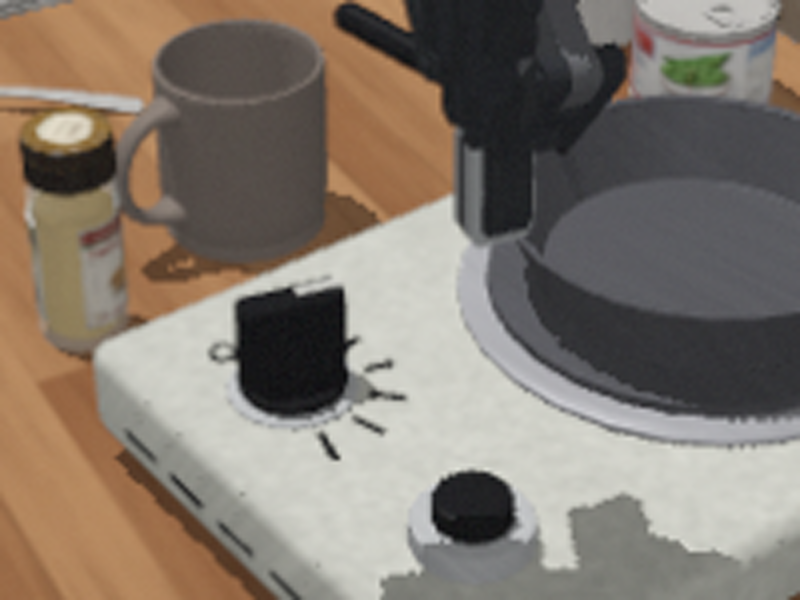

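The button is up again, at crop (473,505). The pointer is still at bar 4, line at (295–345, 285), and the pan, mug and jar haven't moved. The pressed position, z = 0.071, held steady at 11–13 N, so the button was on its stop. I'll hand in.

```bash
python3 -c "
from cell import manip
manip.finish_job()"
```

```text
the job is handed in; nothing more can be done
```

I turned the knob clockwise from off to bar 4, let go of it, then pressed the start button to its stop and let it come up. The job was handed in with the clock at about 11 s of the 54 s allowed; it reported no verdict.

- **Knob:** after release, the white line's slope in the picture was 12.8°, against 13.0° predicted for bar 4, and it looked unchanged after the press. I checked it by this angle and by the tool's turn, not by feeling each click.
- **Start angle:** the pointer first looked about 6–13° clockwise of the ring, not exactly on it. I took that as off; since I turned to an absolute angle, the difference did not matter.
- **Start button:** the tool stopped at 71 mm height, 6 mm below the button's top, and held there at 11–13 N, more than the 6 N needed. The last picture shows it up again.
- **Pan, mug and jar:** they looked unmoved in the last picture, though I did not measure them. The tool was clear of everything and read almost no force.
- **Disagreements:** while turning, the torque reading reached 0.9 N m, above the stated 0.1 N m per click, but fell to about 0 at bar 4. Some moves ended 3–7 mm off target and were corrected where it mattered.

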